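Clamp the tube rack and wedge up the levelling tray

ROBOT

A 6-joint arm with a two-finger parallel gripper is mounted at the origin on the work surface. World frame = base frame: x ahead of the robot, y to its left, z up, the work surface at z = 0. Lengths are in m, angles in rad, forces in N, time in s.
With the tool pointing down it reaches from about 0.35 to 0.95 m from the base axis. Payload 17.4 kg.
Tool frame: the origin (TCP) lies at the very end of the fingers, on their centre line; the grasp point (between the pads) lies 19 mm behind it; z points along the fingers, y is the line along which they close (so a half turn about z gives the same grasp; the last joint's range is limited). The gripper opens to 93 mm and grips with 3 to 60 N. Pads are 15 mm wide; open, the fingers measure 128 mm over their backs; the gripper's body (75 mm by 188 mm) begins 65 mm behind the grasp point.
Start: joints at [-1.14, 0.116, 1.442, -0, 1.584, -0.038], TCP at [0.305, -0.602, 0.187] pointing down, gripper open.
Joint ranges: [-2.83, 2.83], [-0.83, 2.19], [0.07, 2.5], [-1.14, 4.28], [0.01, 3], [-2.97, 2.97]. Speed limits (rad/s): [1.89, 1.89, 2.22, 3.14, 3.14, 3.14].

INTERFACE

Orientations are given as a 3x3 rotation matrix whose columns are the frame's x, y, z axes.
In Python, from cell import * gives the robot as it stands.
- The arm moves only by the shell command python3 -m jog 'ROWS' [FORCE]. ROWS is JSON, a list of rows, each a list of 5 numbers: the shift along the tool's x, y, z in mm, then the turn about the tool's z in degrees, then the finger opening in mm, from 0 to 93. In form: [[x, y, z, yaw, fingers], ...]. A call has 1 to 5 rows; each row shifts and turns the commanded pose from where the row before left it, along the tool's axes as they then stand; what a row does not reach is not made up. A row lasts 1/8 s, in which the tool goes at most 62.5 mm and 10.7 degrees, less where a joint would pass 70% of its speed; a pose out of reach is approached as far as the arm can. A call is refused whole if a number of a shift passes 62.5 or a number of a turn 10.7, either way. A call with a gripper value outside its range is refused whole. The fingers move at their own pace and stop on an object; FORCE is the grip in N (left out, the last holds). Time passes only in rows, so rows that do not move let the fingers close. It gives the time, the measured TCP pose, the force, the opening and the grip force at its end, in the units of the state.
- read_state(): the state, without advancing time (a new reading comes with each control period).
- read_camera(name): name is "scene" or "top" or "wrist"; returns a dict with "color" (384x512x3 uint8, blue, green, red), "mtx" (3x3 intrinsics, pixels), "rvec" (rotation vector, rad) and "tvec" (3), from world to camera coordinates, as OpenCV has them; the wrist camera has in their place "T_tool_cam" (4x4, takes a point from camera to tool coordinates, whose origin is the TCP and whose axes are the flange's). Camera axes: x right, y down, z forward; pixel columns grow to the right and rows downward; lengths in m; the calibration is good to about 2 mm. A picture is of the moment at which its call begins: read the wrist's pose just before it. There is no depth.
- job_done(): hands the job in; it is judged then, once.
The state is a dict: "t": time; "joint_positions": joint angles; "joint_vel": joint speeds; "effort": joint torques, N m; "tcp_pos": TCP position; "tcp_rot": TCP orientation; "ft_force": force on the tool from outside, world axes, zero at the start; "moment": the same for the moment, N m; "width": finger opening in m; "gripper_force": force on a finger pad.
Only numpy, scipy, OpenCV 4.12 (cv2) and the standard library are available. Lean on these libraries where they do the work, as an engineer would, in place of code of your own. Each camera call takes 0.05 s, during which the arm holds its last target. There are 200 camera calls.

TASK

Crank the clamp on the levelling tray until its jaw has pushed the tube rack firmly against the fence, and let go of the crank. Then slide the levelling wedge along the bench, thin end first and straight in, under the free edge of the tray between the two rubber rests until that edge just lifts off them by a few millimetres, and finish while still gripping the wedge, holding it in place on the bench with the tray riding on the wedge alone. Leave everything else on the bench where it is.

Things in the scene. Friction and masses are not known exactly. Their poses are not given: they have to be found in the camera images.
- leveller: Fixed frame. Origin on the bench below the middle of the tray's free edge; x level from free edge to hinge (a wedge is pushed in along +x; hinge at x = 200 mm), y along the edge. Two rubber rests, 30 x 30 x 12 mm high, at x = 6, y = -115 and +115 mm, carry the edge; between them is an open gap 200 mm wide, 12 mm high, with the bench surface going on beneath. Low side bars lie at y = -125 and +125.
- tray: White tray plate, 195 x 280 x 6 mm, upper face 22 mm above the bench, tipping freely up about the hinge on its far side; carries clamp, fence and rack (about 1.2 kg in all, about 6 N on the free edge). Origin on the hinge axis, 17 mm above the bench; at rest its axes are parallel to those of leveller.
- fence (a point): Aluminium fence fixed on the tray, 130 x 10 x 34 mm high. Point at the foot of the middle of the face that looks to the rack (at leveller x = 100 mm, y = +122 mm); the rack has to end up squarely against this face.
- jaw: Sliding aluminium jaw of the clamp, 75 mm wide and 34 mm high. Origin at the middle of its pressing face, which looks to the leveller's +y; it slides along +y towards the fence as the crank is turned clockwise, 6 mm for each radian.
- crank (a joint): Crank angle, rad, grows turning clockwise seen from above, which closes the jaw. Starts at 2 to 5.5, jaw tight near 10.3, stop at 11. At 0 the arm points along the leveller's +x, at pi/2 along its -y. Steady drag about 2.5 N at the handle, plus 0.15 N for each newton of clamping. Stays where left, holding up to about 17 N of clamping; tighten to about 5 N at the handle.
- crank_axis (a point): Point on the crank's upright axis (leveller x = 100 mm, y = -85 mm), at the height of the middle of the handle.
- crank_knob (a point): Middle of the crank's upright round black handle, diameter 20 mm, 38 mm tall, about 88 mm above the bench; it spins freely on its pin, 40 mm from the crank's axis. The crank arm lies below it, its top 20 mm under this point.
- rack: Blue tube rack, 100 mm (its x) x 90 mm (its y) x 56 mm high with capped tubes standing up to 72 mm, 0.25 kg, loose on the tray between jaw and fence. Origin at the centre of its underside; its y axis points roughly to the fence.
- wedge: Aluminium levelling wedge, loose on the bench, 0.24 kg. Origin on its underside below the heel block's centre; x towards the thin end. Heel block 40 mm long (x -20 to 20), 30 mm wide, top 46 mm high; below 24 mm height the wedge is 36 mm wide everywhere. Upper face falls evenly from 24 mm high at x = 20 to 4 mm at the thin end, x = 120 (1 in 5).
- spacer: Bystander: plain rectangular aluminium block 70 x 36 x 24 mm with no slope and no heel, lying near the wedge. Origin at the centre of its underside.
- tipbox: Bystander: pipette tip box with yellow lid, 89 x 124 x 59 mm. Origin at the centre of its underside.
- beaker: Bystander: glass beaker, diameter 68 mm, 90 mm tall. Origin at the centre of its underside.
- dish: Bystander: flat round dish with white cover, diameter 94 mm, 16 mm high. Origin at the centre of its underside.
- marker: Bystander: marker pen lying on the bench, 120 mm long, 14 mm thick. Origin at the middle of its underside.
- lip (a point): Steel rod, diameter 10 mm, length 250 mm, along the whole free edge of the tray (the part that rests on the rubber rests and that the wedge goes under). Point at the middle of the rod's axis: 17 mm above the bench when the tray rests (underside 12 mm above the bench), and higher by the lift.
Mind the look-alikes: they are no part of the job. Leave any brown, purple or yellow look-alike of the wedge alone.

How it is judged:
On the way, in this order (a step that is already met when the one before it is completed fails the run):
1. the jaw presses the rack (at least 5 N) squarely against the fence, with the crank let go, before the tray is raised (contact force between jaw and rack above 5 N and y of rack in the frame of fence above -0.0475 m and angle between the y axis of rack and the y axis of leveller, either way round below 0.035 rad and contact force between the fingers and tray below 0.3 N and z of lip in the frame of leveller below 0.0178 m), for 0.3 s.
2. the wedge, flat on the bench, has lifted the tray's free edge off its rests (z of lip in the frame of leveller above 0.0185 m and contact force between wedge and tray above 1 N and height (world z) of wedge below 0.005 m), for 0.2 s.
At the end, for the whole second after the job is handed in: Tray edge 1.5 to 9 mm off its rests, on the wedge (over 1 N), not touched by the robot; wedge flat on the bench, within 20 degrees of square to the edge, at rest, held by the fingers (over 2 N); rack within 2.5 mm and 2 degrees of the fence, jaw pressing it (over 3 N) (z of lip in the frame of leveller between 0.0185 and 0.026 m and contact force between wedge and tray above 1 N and contact force between the fingers and wedge above 2 N and contact force between each of the arm, the fingers and tray below 0.3 N and height (world z) of wedge between -0.004 and 0.004 m and angle between wedge's own z axis and vertical below 0.06 rad and angle between the x axis of wedge and the x axis of leveller, either way round below 0.35 rad and linear speed of wedge below 0.01 m/s and contact force between jaw and rack above 3 N and y of rack in the frame of fence above -0.0475 m and angle between the y axis of rack and the y axis of leveller, either way round below 0.035 rad); the arm keeps its last pose, push and grip.
It fails at once if the tray is jacked up more than 15 mm (z of lip in the frame of leveller above 0.032 m).
It fails at once if the tube rack is tipped or lifted (angle between rack's own z axis and vertical above 0.2 rad or height (world z) of rack above 0.045 m).
It fails at once if a bystander is pushed more than 25 mm or knocked over (distance of any of spacer, tipbox, beaker, dish, marker from where it was at the start of the episode above 0.025 m or angle between beaker's own z axis and vertical above 0.5 rad).
It also fails if it takes over 67 s, if anything falls off the work surface, if the arm or the gripper's body presses on something with over 40 N, if the wrist force passes 120 N, or if a joint passes its speed limit or range.

## Working session

There is one attempt and no reset: what is moved stays moved. The work goes in short steps, Python scripts to look and compute and a shell command to move; the robot and the scene stay as the last step left them, time stands still between calls to the robot, and variables do not carry over. Pictures are saved under pics/ and viewed, at most 10 in all, crops included, and the job is handed in when it is done.

```bash
mkdir -p pics; ls; cat > h.py <<'E'
from cell import *
import numpy as np, cv2
def ray(c,px):
    R,_=cv2.Rodrigues(np.array(c["rvec"],float)); t=np.array(c["tvec"],float).reshape(3)
    n=cv2.undistortPoints(np.array([[px]],float),np.array(c["mtx"],float),None)[0,0]
    return -R.T@t, R.T@np.array([n[0],n[1],1.])
def onz(c,px,z):
    o,d=ray(c,px); return o+d*(z-o[2])/d[2]
def proj(c,P):
    return cv2.projectPoints(np.array(P,float).reshape(-1,1,3),np.array(c["rvec"],float),np.array(c["tvec"],float),np.array(c["mtx"],float),None)[0].reshape(-1,2)
E
python3 - <<'E'
from h import *
import pickle
d={}
for n in("top","scene"):
    c=read_camera(n); d[n]=c; cv2.imwrite(f"pics/{n}0.png",cv2.resize(c["color"],(800,600),interpolation=cv2.INTER_CUBIC))
pickle.dump(d,open("c0.pkl","wb"))
E
```

```text
pics
```

View pics/top0.png

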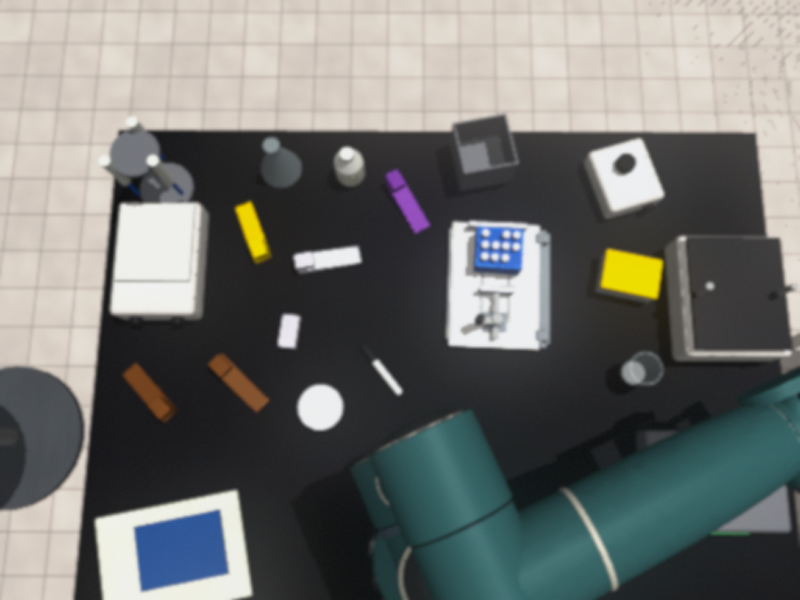

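View pics/scene0.png

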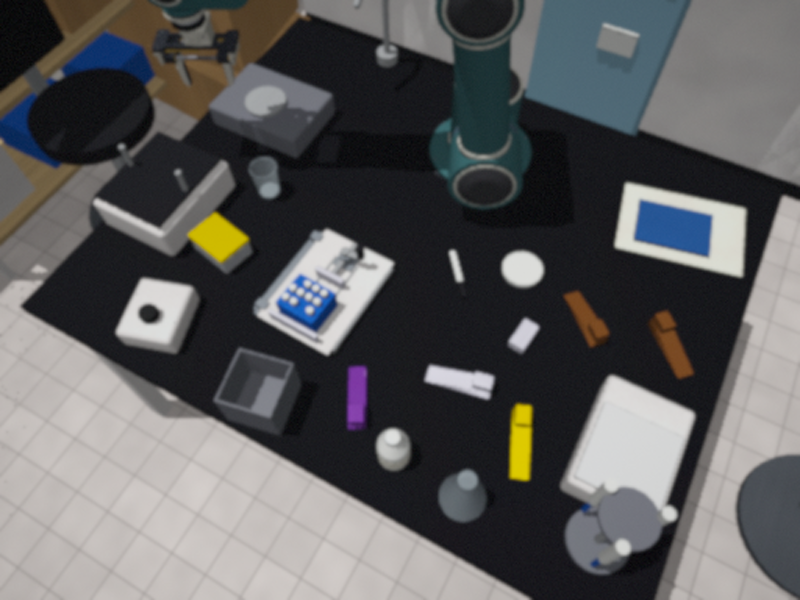

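The top view shows the tray at (500,285) with its free edge on the left (x≈449), the hinge on the right (x≈545), and the crank near (490,318). Wedge candidates:
- aluminium with heel block at (327,259)
- plain block at (289,330), which is the spacer
- purple at (407,200)
- yellow at (252,232)
- brown at (150,392) and (238,382)

Only the one at (327,259) is aluminium with a heel and a slope. I'll confirm it in a crop.

```bash
python3 - <<'E'
from h import *
import pickle
d=pickle.load(open("c0.pkl","rb"))
t=d["top"]["color"]; s=d["scene"]["color"]
def crop(im,x0,y0,w,h): return cv2.resize(im[y0:y0+h,x0:x0+w],(400,300),interpolation=cv2.INTER_CUBIC)
a=np.hstack([crop(t,180,145,64,48),crop(t,280,175,64,48)])
b=np.hstack([crop(s,265,222,64,48),crop(s,190,145,64,48)])
cv2.imwrite("pics/crop1.png",np.vstack([a,b]))
c=d["top"]
def pr(n,z,m,scale=1):
    cs,_=cv2.findContours(m.astype(np.uint8),cv2.RETR_EXTERNAL,cv2.CHAIN_APPROX_NONE)
    for k in cs:
        if cv2.contourArea(k)<60: continue
        (u,v),wh,_=cv2.minAreaRect(k); 
        P=np.array([onz(c,p[0],z)[:2] for p in k.astype(float)],np.float32)
        r=cv2.minAreaRect(P); print(n,(round(u),round(v)),"c",np.round(r[0],4),"size",np.round(r[1],4),"ang",round(r[2],1),"box",np.round(cv2.boxPoints(r),3).tolist())
g=cv2.cvtColor(t,cv2.COLOR_BGR2HSV).astype(int)
w=(g[...,2]>130)&(g[...,1]<60)
m=np.zeros_like(w); m[135:230,280:345]=1; pr("tray",.022,w&m)
m=np.zeros_like(w); m[150:180,180:240]=1; pr("wedge",.015,w&m)
m=np.zeros_like(w); m[195:230,170:200]=1; pr("spacer",.024,w&m)
bl=(g[...,1]>120)&(abs(g[...,0]-112)<15)&(g[...,2]>80); m=np.zeros_like(w); m[135:185,290:345]=1; pr("rack",.056,bl&m)
print(onz(c,(256,192),0), ray(c,(256,192))[0], ray(d["scene"],(256,192))[0])
E
```

```text
tray (315, 182) c [ 0.5773 -0.1212] size [0.1979 0.2879] ang 88.0 box [[0.4300000071525574, -0.2150000035762787], [0.7179999947547913, -0.22499999403953552], [0.7250000238418579, -0.027000000700354576], [0.43700000643730164, -0.017000000923871994]]
wedge (209, 165) c [0.6336 0.2469] size [0.0433 0.147 ] ang 7.4 box [[0.6029999852180481, 0.31700000166893005], [0.621999979019165, 0.17100000381469727], [0.6650000214576721, 0.1770000010728836], [0.6460000276565552, 0.3230000138282776]]
spacer (184, 212) c [0.4691 0.3251] size [0.0398 0.0742] ang 83.0 box [[0.4300000071525574, 0.3100000023841858], [0.503000020980835, 0.3009999990463257], [0.5080000162124634, 0.3400000035762787], [0.4350000023841858, 0.3490000069141388]]
rack (319, 159) c [ 0.6464 -0.1303] size [0.0994 0.0934] ang 85.1 box [[0.5960000157356262, -0.17599999904632568], [0.6890000104904175, -0.18400000035762787], [0.6970000267028809, -0.08500000089406967], [0.6039999723434448, -0.07699999958276749]]
[0.54253731 0.08299083 0.        ] [0.22176721 0.0738877  1.58105044] [1.15288124 0.41062817 1.2821567 ]
```

View pics/crop1.png

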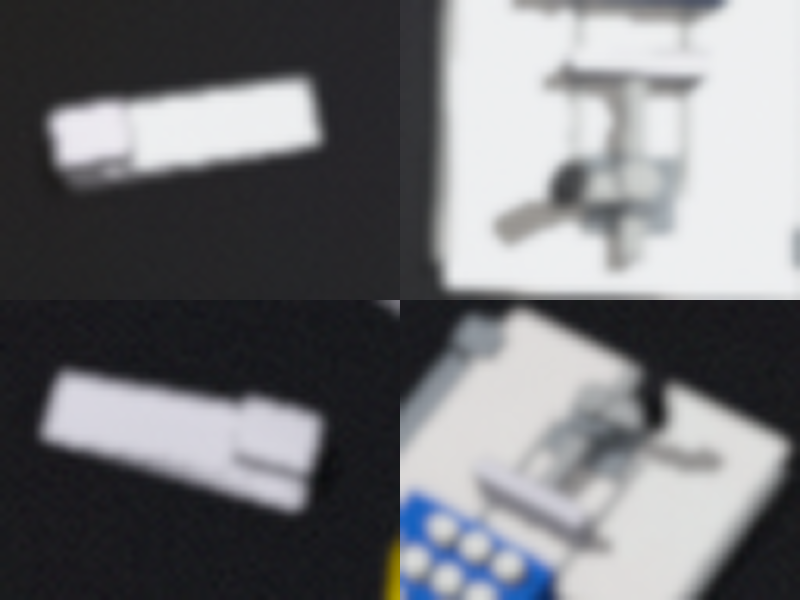

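The crop confirms the aluminium piece: heel block on the left at (327,259), sloped face thinning to the right. In the top crop the knob is the black blob at about (572,185) and in the scene crop at (655,400). I'll triangulate it.

```bash
cat >> h.py <<'E'
def tri(rs):
    A=np.zeros((3,3));b=np.zeros(3)
    for o,d in rs:
        d=d/np.linalg.norm(d);M=np.eye(3)-np.outer(d,d);A+=M;b+=M@o
    return np.linalg.solve(A,b)
E
python3 - <<'E'
from h import *
import pickle
d=pickle.load(open("c0.pkl","rb"))
t=(280+172/6.25-.5,175+185/6.25-.5); s=(190+255/6.25-.5,145+100/6.25-.5)
print(tri([ray(d["top"],t),ray(d["scene"],s)]), onz(d["top"],t,.088), onz(d["scene"],s,.088))
# tray corners by thresholded sub-edges in top picture
st=read_state(); print(np.round(st["tcp_pos"],4), np.round(st["tcp_rot"],3).tolist(), st["width"])
print(read_camera("wrist")["T_tool_cam"].round(4).tolist(), read_camera("wrist")["mtx"])
o=np.array([.581,-.021]);x=np.array([-.035,-.9994]);y=np.array([.9994,-.035])
ax=o+.1*x-.085*y; k=tri([ray(d["top"],t),ray(d["scene"],s)])[:2]-ax
print(ax,k,np.linalg.norm(k),np.arctan2(-k@y,k@x)%6.283)
E
```

```text
[ 0.48564542 -0.08324203  0.08095433] [ 0.48522972 -0.08438609  0.088     ] [ 0.4889784  -0.07836508  0.088     ]
[ 0.3049 -0.602   0.1861] [[0.892, 0.452, -0.0], [0.452, -0.892, 0.001], [0.0, -0.001, -1.0]] 0.0930508245994943
[[0.0001, -0.9546, -0.298, 0.0834], [1.0, 0.0, 0.0004, 0.0], [-0.0003, -0.298, 0.9546, -0.1975], [0.0, 0.0, 0.0, 1.0]] [[271.85647255   0.         255.25017235]
 [  0.         271.85647255 191.40865472]
 [  0.           0.           1.        ]]
[ 0.492551 -0.117965] [-0.00690558  0.03472297] 0.03540299149371754 2.9102708783487783
```

```bash
python3 -m jog '[[44,-42,0,0,60],[44,-42,0,0,60],[44,-42,0,0,60],[44,-42,0,0,60],[44,-42,0,0,60]]' 20; python3 -m jog '[[44,-42,0,0,60],[44,-42,0,0,60],[44,-42,0,0,60],[44,-42,0,0,60],[0,0,0,9.6,60]]'; python3 -m jog '[[0,0,0,9.6,60],[0,0,0,9.7,60],[0,0,0,0,60]]'
cat >> h.py <<'E'
def wcam():
    st=read_state(); c=read_camera("wrist"); T=np.eye(4); T[:3,:3]=st["tcp_rot"]; T[:3,3]=st["tcp_pos"]
    W=np.linalg.inv(T@np.array(c["T_tool_cam"])); c["rvec"]=cv2.Rodrigues(W[:3,:3])[0]; c["tvec"]=W[:3,3]; return c
E
python3 - <<'E'
from h import *
import pickle
c=wcam(); pickle.dump(c,open("w1.pkl","wb")); cv2.imwrite("pics/w1.png",cv2.resize(c["color"],(800,600),interpolation=cv2.INTER_CUBIC))
E
```

```text
t: 0.82
tcp_pos: [0.4066, -0.3136, 0.1867]
tcp_rot: [[0.892, 0.452, 0.0], [0.452, -0.892, -0.0], [0.0, 0.0, -1.0]]
ft_force: [0.6, -0.5, -0.4]
width: 0.0601
gripper_force: 0.0
t: 1.45
tcp_pos: [0.4882, -0.0825, 0.1867]
tcp_rot: [[0.954, 0.299, 0.0], [0.299, -0.954, 0.001], [0.0, -0.001, -1.0]]
ft_force: [0.0, -0.5, -0.1]
width: 0.0602
gripper_force: 0.0
t: 1.82
tcp_pos: [0.4874, -0.086, 0.1867]
tcp_rot: [[0.999, -0.035, -0.0], [-0.035, -0.999, 0.0], [-0.0, -0.0, -1.0]]
ft_force: [-0.2, 0.1, 0.7]
width: 0.0599
gripper_force: 0.0
```

View pics/w1.png

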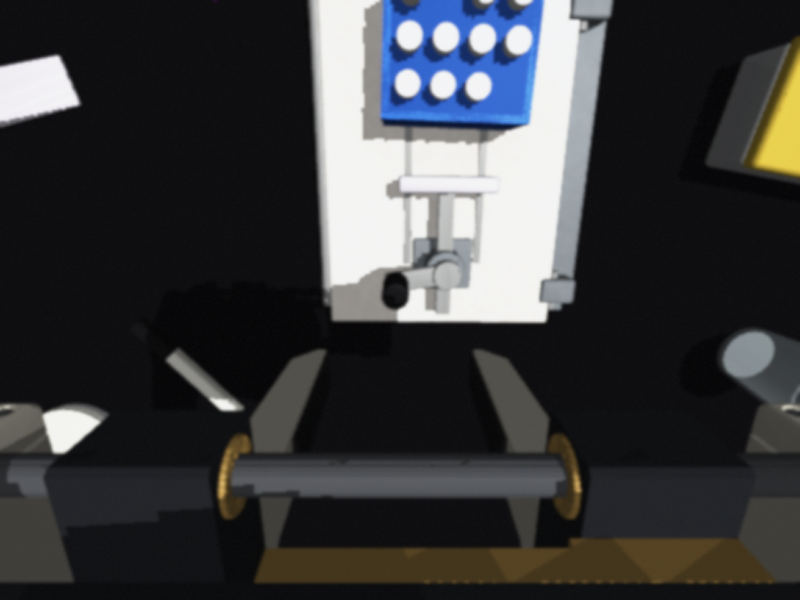

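Wrist view: knob at (394,291), hub at (446,270), near tray edge from (331,321) to (547,322), free edge at upper left (312,0), and wedge thin-end corners at (60,56) and (80,104).

```bash
python3 - <<'E'
from h import *
import pickle
c=pickle.load(open("w1.pkl","rb")); f=lambda u,v,z:onz(c,(u*.64-.2,v*.64-.2),z)[:2]
im=c["color"]; g=cv2.cvtColor(im,cv2.COLOR_BGR2HSV).astype(int)
for n,a in dict(knob=(394,290,.088),hub=(446,270,.070),cL=(331,321,.022),cR=(547,322,.022),eL1=(325,200,.022),eL2=(316,60,.022),jawL=(400,183,.056),jawR=(498,183,.056),w1=(60,56,.004),w2=(80,104,.004),rk1=(384,121,.056+.022),rk2=(528,124,.078)).items(): print(n,f(*a).round(4))
# black knob mask in window
v=im.max(2)[165:205,235:270]; m=(v<45).astype(np.uint8); ys,xs=np.nonzero(m); print(xs.min()+235,xs.max()+235,ys.min()+165,ys.max()+165,xs.mean()+235,ys.mean()+165)
st=read_state(); p=f(394,290,.088)-np.array(st["tcp_pos"][:2]); R=np.array(st["tcp_rot"])[:2,:2]; print("tool delta",R.T@p)
E
```

```text
knob [ 0.4856 -0.0824]
hub [ 0.4949 -0.122 ]
cL [ 0.4394 -0.0226]
cR [ 0.4316 -0.2186]
eL1 [ 0.5465 -0.0265]
eL2 [ 0.6503 -0.0286]
jawL [ 0.5592 -0.0893]
jawR [ 0.5567 -0.1623]
w1 [0.6641 0.1776]
w2 [0.6289 0.1707]
rk1 [ 0.6003 -0.0799]
rk2 [ 0.5951 -0.1761]
245 259 175 196 252.27956989247312 185.5448028673835
tool delta [-0.00189565 -0.00360297]
```

```bash
python3 -m jog '[[-2,-3.6,40,0,50],[0,0,40,0,50],[0,0,27,0,50],[0,0,0,0,0],[0,0,0,0,0]]' 20; python3 -m jog '[[0,0,0,0,0],[0,0,0,0,0]]'
python3 - <<'E'
import numpy as np
th=2.875; p=lambda t:40*np.array([-np.sin(t),np.cos(t)])
for i in range(30):
    d=p(th+.25)-p(th); th+=.25; print(round(th,3),d.round(1).tolist(),end=' ')
E
```

```text
t: 2.5
tcp_pos: [0.4861, -0.0825, 0.0811]
tcp_rot: [[0.999, -0.034, 0.001], [-0.034, -0.999, -0.0], [0.001, 0.0, -1.0]]
ft_force: [0.3, -0.4, 0.5]
width: 0.0349
gripper_force: 0.0
t: 2.75
tcp_pos: [0.486, -0.0825, 0.0806]
tcp_rot: [[0.999, -0.035, 0.001], [-0.035, -0.999, -0.0], [0.001, 0.0, -1.0]]
ft_force: [-0.3, 0.4, 0.8]
width: 0.0142
gripper_force: 0.0
3.125 [9.9, -1.4] 3.375 [9.9, 1.1] 3.625 [9.3, 3.5] 3.875 [8.2, 5.7] 4.125 [6.5, 7.5] 4.375 [4.4, 8.9] 4.625 [2.1, 9.7] 4.875 [-0.4, 10.0] 5.125 [-2.8, 9.6] 5.375 [-5.1, 8.6] 5.625 [-7.1, 7.0] 5.875 [-8.6, 5.1] 6.125 [-9.6, 2.8] 6.375 [-10.0, 0.3] 6.625 [-9.7, -2.1] 6.875 [-8.9, -4.5] 7.125 [-7.5, -6.6] 7.375 [-5.7, -8.2] 7.625 [-3.5, -9.4] 7.875 [-1.0, -9.9] 8.125 [1.5, -9.9] 8.375 [3.8, -9.2] 8.625 [6.0, -8.0] 8.875 [7.8, -6.2] 9.125 [9.1, -4.1] 9.375 [9.8, -1.7] 9.625 [9.9, 0.7] 9.875 [9.5, 3.2] 10.125 [8.4, 5.4] 10.375 [6.8, 7.3]
```

```bash
python3 - <<'E'
from h import *
import pickle
print(read_state()["width"],read_state()["gripper_force"])
c=wcam(); pickle.dump(c,open("w2.pkl","wb")); cv2.imwrite("pics/w2.png",cv2.resize(c["color"][130:380,140:380],(720,750),interpolation=cv2.INTER_CUBIC)[:600])
E
```

```text
0.014211901954390396 0.0
```

View pics/w2.png

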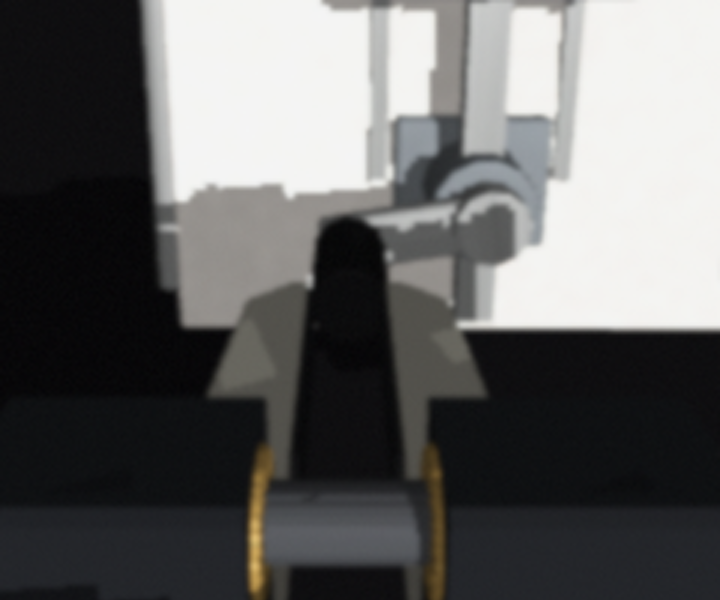

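```bash
python3 - <<'E'
from h import *
import pickle
c=pickle.load(open("w2.pkl","rb"));w1=pickle.load(open("w1.pkl","rb"))
print(read_state()["tcp_pos"])
for z in(.069,.088,.107):
  P=[.4856,-.0824,z]; print(z,(proj(c,P)-[140,130])*3, proj(w1,P)*1.5625)
  print((proj(c,[.4949,-.122,z])-[140,130])*3)
print((proj(c,[.486,-.0825,.0806])-[140,130])*3,"tcp")
print(onz(c,(140+350/3,130+222/3),.069))
a=c["color"][195:270,256].max(1); print(a.tolist())
s=c["color"][240,225:290].max(1); print(s.tolist())
E
python3 -m jog '[[0,0,0,0,0]]'
```

```text
[ 0.48584921 -0.08244221  0.08039258]
0.069 [[345.01820577 248.48978983]] [[394.01156965 282.86795   ]]
[[489.5579688  211.81686538]]
0.088 [[344.98375762 276.40296762]] [[393.73216147 289.71828418]]
[[502.42288555 236.89009983]]
0.107 [[344.94267115 309.69515818]] [[393.41780599 297.42543201]]
[[517.80916818 266.87738068]]
[[345.32578803 263.54097396]] tcp
[ 0.49329795 -0.08403086  0.069     ]
[152, 151, 152, 149, 144, 123, 84, 46, 23, 12, 10, 9, 9, 8, 9, 10, 9, 9, 8, 6, 9, 8, 9, 10, 10, 13, 14, 14, 13, 13, 12, 13, 11, 12, 13, 12, 13, 13, 15, 13, 12, 12, 13, 11, 11, 12, 12, 13, 11, 10, 8, 8, 9, 7, 9, 10, 9, 10, 11, 14, 15, 14, 15, 16, 16, 15, 16, 16, 16, 16, 16, 15, 15, 15, 15]
[97, 91, 85, 83, 83, 82, 83, 83, 82, 82, 82, 83, 83, 82, 76, 63, 38, 16, 11, 14, 14, 12, 10, 11, 13, 12, 12, 11, 11, 12, 11, 12, 10, 12, 11, 12, 12, 10, 12, 12, 10, 11, 11, 14, 25, 50, 71, 81, 82, 82, 83, 83, 83, 82, 82, 83, 83, 83, 85, 87, 90, 92, 96, 98, 98]
t: 2.92
tcp_pos: [0.4857, -0.0824, 0.08]
tcp_rot: [[0.999, -0.035, 0.0], [-0.035, -0.999, -0.0], [0.0, 0.0, -1.0]]
ft_force: [-0.0, 0.1, 0.3]
width: 0.0022
gripper_force: 0.0
```

```bash
python3 - <<'E'
from h import *
import pickle
c=wcam(); pickle.dump(c,open("w3.pkl","wb"))
d=pickle.load(open("w2.pkl","rb"))
G=lambda im:(255*(im/255.)**.45).astype(np.uint8)
f=lambda c:cv2.resize(G(c["color"][180:300,210:310]),(400,480),interpolation=cv2.INTER_CUBIC)
cv2.imwrite("pics/w3.png",np.hstack([f(d),f(c)]))
E
```

```text
(no output)
```

View pics/w3.png

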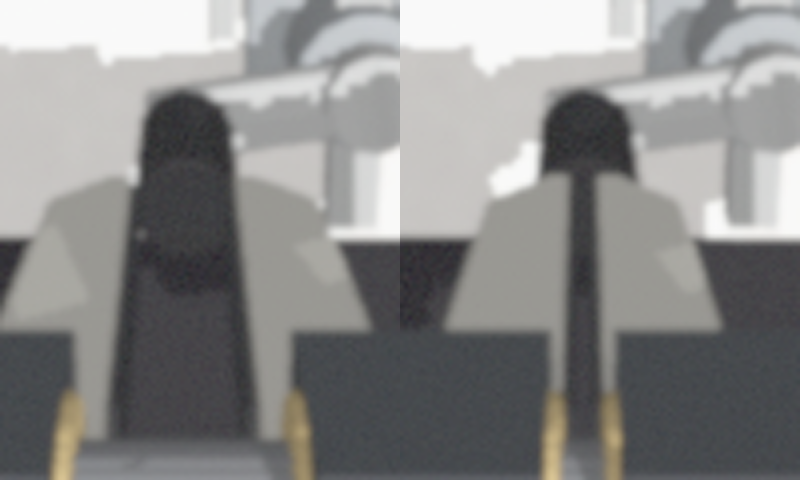

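The fingers closed above the knob: the picture shows them in front of the knob's top. The gap scale puts the finger ends about 30 mm short of the TCP. I'll test this by opening, going 10 mm lower, where both readings are safe, and closing again.

```bash
python3 -m jog '[[0,0,0,0,45],[0,0,0,0,45],[0,0,0,0,45],[0,0,5,0,45],[0,0,5,0,45]]' 20; python3 -m jog '[[0,0,0,0,0],[0,0,0,0,0],[0,0,0,0,0],[0,0,0,0,0]]'
```

```text
t: 3.6
tcp_pos: [0.4855, -0.0824, 0.0693]
tcp_rot: [[0.999, -0.036, -0.0], [-0.036, -0.999, 0.0], [-0.0, -0.0, -1.0]]
ft_force: [0.1, 0.3, -0.8]
width: 0.0436
gripper_force: 0.0
t: 4.1
tcp_pos: [0.4856, -0.0827, 0.0699]
tcp_rot: [[0.999, -0.036, 0.0], [-0.036, -0.999, -0.001], [0.0, 0.001, -1.0]]
ft_force: [0.2, -4.1, 0.6]
width: 0.0181
gripper_force: 20.0
```

```bash
python3 -m jog '[[0,0,0,0,40],[0,0,0,0,40],[0,0,7,0,40],[0,0,7,0,40]]' 20; python3 -m jog '[[0,0,0,0,0],[0,0,0,0,0],[0,0,0,0,0]]'; python3 - <<'E'
from h import *
c=wcam()
G=lambda im:(255*(im/255.)**.45).astype(np.uint8)
cv2.imwrite("pics/w4.png",cv2.resize(G(c["color"][150:300,200:350]),(600,600),interpolation=cv2.INTER_CUBIC))
E
```

```text
t: 4.6
tcp_pos: [0.4855, -0.0823, 0.0551]
tcp_rot: [[0.999, -0.036, -0.0], [-0.036, -0.999, 0.0], [-0.0, -0.0, -1.0]]
ft_force: [-0.3, -0.7, 0.6]
width: 0.0397
gripper_force: 0.0
t: 4.97
tcp_pos: [0.4856, -0.0828, 0.0559]
tcp_rot: [[0.999, -0.036, 0.0], [-0.036, -0.999, -0.001], [0.0, 0.001, -1.0]]
ft_force: [0.1, -3.7, -0.9]
width: 0.0194
gripper_force: 20.0
```

View pics/w4.png

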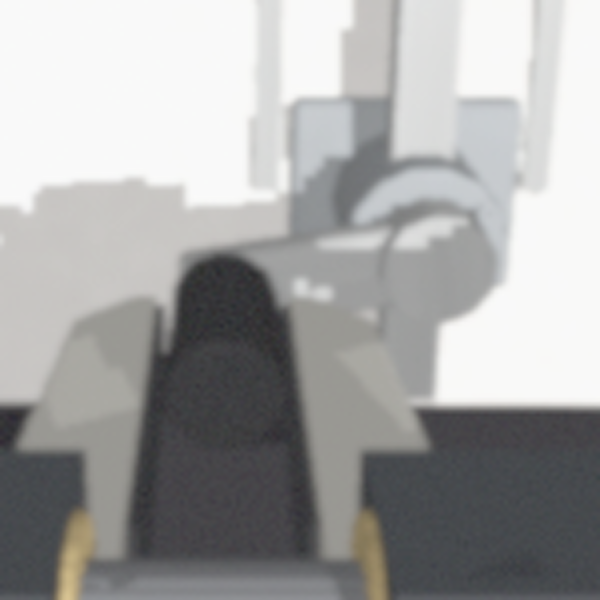

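Now the knob is gripped, with its top visible between the fingers at (225,390). I'll start cranking.

```bash
python3 -m jog '[[9.9,-1.4,0,0,0],[9.9,1.1,0,0,0],[9.3,3.5,0,0,0],[8.2,5.7,0,0,0],[6.5,7.5,0,0,0]]' 30
```

```text
t: 5.65
tcp_pos: [0.5266, -0.1017, 0.0551]
tcp_rot: [[0.999, -0.036, -0.006], [-0.036, -0.999, -0.002], [-0.006, 0.002, -1.0]]
ft_force: [-23.7, -10.6, 4.6]
width: 0.0193
gripper_force: 30.0
```

```bash
cat > cr.py <<'E'
import sys,numpy as np
# axis, commanded world xy, current angle -> next 5 tool-axis rows
def rows(ax,cmd,th,n=5,st=.25,R=.04):
    x=np.array([-.035,-.9994]);y=np.array([.9994,-.035]);T=np.array([[.9994,-.036],[-.036,-.9994]]).T
    c=np.array(cmd)
    for i in range(n):
        th+=st; p=np.array(ax)+R*(np.cos(th)*x-np.sin(th)*y)
        print(round(th,3),(1e3*np.array([[.9994,-.036],[-.036,-.9994]])@(p-c)).round(1).tolist(),p.round(4)); c=p
E
python3 -c "
from cr import *
rows((.4923,-.1222),(.5287,-.1004),4.14,24)"
```

```text
4.39 [2.3, 10.4] [ 0.5307 -0.1109]
4.64 [2.0, 9.8] [ 0.5323 -0.1207]
4.89 [-0.5, 10.0] [ 0.5314 -0.1306]
5.14 [-3.0, 9.5] [ 0.5281 -0.1401]
5.39 [-5.2, 8.5] [ 0.5226 -0.1484]
5.64 [-7.2, 6.9] [ 0.5152 -0.155 ]
5.89 [-8.7, 4.9] [ 0.5063 -0.1597]
6.14 [-9.6, 2.7] [ 0.4966 -0.162 ]
6.39 [-10.0, 0.2] [ 0.4866 -0.1618]
6.64 [-9.7, -2.3] [ 0.477  -0.1592]
6.89 [-8.8, -4.6] [ 0.4684 -0.1542]
7.14 [-7.4, -6.7] [ 0.4612 -0.1473]
7.39 [-5.5, -8.3] [ 0.4559 -0.1388]
7.64 [-3.3, -9.4] [ 0.4529 -0.1293]
7.89 [-0.9, -9.9] [ 0.4524 -0.1194]
8.14 [1.6, -9.8] [ 0.4543 -0.1096]
8.39 [4.0, -9.1] [ 0.4586 -0.1006]
8.64 [6.1, -7.9] [ 0.465  -0.0929]
8.89 [7.9, -6.1] [ 0.4731 -0.0871]
9.14 [9.1, -4.0] [ 0.4824 -0.0834]
9.39 [9.8, -1.6] [ 0.4923 -0.0822]
9.64 [9.9, 0.9] [ 0.5022 -0.0834]
9.89 [9.4, 3.3] [ 0.5115 -0.0871]
10.14 [8.3, 5.5] [ 0.5196 -0.0929]
```

```bash
python3 -m jog '[[2.3,10.4,0,0,0],[2,9.8,0,0,0],[-0.5,10,0,0,0],[-3,9.5,0,0,0],[-5.2,8.5,0,0,0]]'
```

```text
t: 6.28
tcp_pos: [0.5224, -0.1478, 0.0558]
tcp_rot: [[0.999, -0.035, -0.001], [-0.035, -0.999, 0.002], [-0.001, -0.002, -1.0]]
ft_force: [-3.9, 7.3, 3.3]
width: 0.0193
gripper_force: 30.0
```

```bash
python3 -m jog '[[-7.2,6.9,0,0,0],[-8.7,4.9,0,0,0],[-9.6,2.7,0,0,0],[-10,0.2,0,0,0],[-9.7,-2.3,0,0,0]]'; python3 -m jog '[[-8.8,-4.6,0,0,0],[-7.4,-6.7,0,0,0],[-5.5,-8.3,0,0,0],[-3.3,-9.4,0,0,0],[-0.9,-9.9,0,0,0]]'
```

```text
t: 6.9
tcp_pos: [0.4765, -0.1598, 0.0561]
tcp_rot: [[0.999, -0.036, 0.0], [-0.036, -0.999, -0.002], [0.0, 0.002, -1.0]]
ft_force: [2.1, -3.6, 2.4]
width: 0.0195
gripper_force: 30.0
t: 7.52
tcp_pos: [0.451, -0.1194, 0.0559]
tcp_rot: [[0.999, -0.036, -0.002], [-0.036, -0.999, -0.001], [-0.002, 0.001, -1.0]]
ft_force: [-4.6, -2.6, 4.7]
width: 0.0191
gripper_force: 30.0
```

```bash
python3 -m jog '[[1.6,-9.8,0,0,0],[4,-9.1,0,0,0],[6.1,-7.9,0,0,0],[7.9,-6.1,0,0,0],[9.1,-4,0,0,0]]'
```

```text
t: 8.15
tcp_pos: [0.4826, -0.0832, 0.0558]
tcp_rot: [[0.999, -0.035, -0.0], [-0.035, -0.999, -0.0], [-0.0, 0.0, -1.0]]
ft_force: [-1.7, -5.1, 2.7]
width: 0.0193
gripper_force: 30.0
```

```bash
python3 -m jog '[[9.8,-1.6,0,0,0],[9.9,0.9,0,0,0],[9.4,3.3,0,0,0]]'; python3 -m jog '[[0,0,0,0,0]]'; python3 -c "
from cr import *
rows((.4923,-.1222),(.5115,-.0871),9.89,10,.1)"
```

```text
t: 8.52
tcp_pos: [0.5118, -0.0878, 0.0555]
tcp_rot: [[0.999, -0.036, -0.001], [-0.036, -0.999, -0.001], [-0.001, 0.001, -1.0]]
ft_force: [-9.3, -9.5, 3.5]
width: 0.0189
gripper_force: 30.0
t: 8.65
tcp_pos: [0.5122, -0.0882, 0.0556]
tcp_rot: [[0.999, -0.036, -0.001], [-0.036, -0.999, -0.002], [-0.0, 0.002, -1.0]]
ft_force: [-2.4, -8.2, 3.2]
width: 0.0191
gripper_force: 30.0
9.99 [3.5, 2.0] [ 0.5149 -0.0892]
10.09 [3.3, 2.3] [ 0.5181 -0.0916]
10.19 [3.0, 2.6] [ 0.521  -0.0943]
10.29 [2.7, 2.9] [ 0.5236 -0.0973]
10.39 [2.4, 3.2] [ 0.526  -0.1006]
10.49 [2.1, 3.4] [ 0.528  -0.1041]
10.59 [1.8, 3.6] [ 0.5296 -0.1077]
10.69 [1.4, 3.7] [ 0.5308 -0.1115]
10.79 [1.0, 3.9] [ 0.5317 -0.1154]
10.89 [0.6, 3.9] [ 0.5322 -0.1194]
```

```bash
for i in 1; do python3 -m jog '[[3.5,2.3,0,0,0],[3.1,2.6,0,0,0],[0,0,0,0,0]]'; python3 -m jog '[[3,2.6,0,0,0],[0,0,0,0,0]]';python3 -m jog '[[2.7,2.9,0,0,0],[0,0,0,0,0]]'; done | grep -E "pos|ft"
```

```text
tcp_pos: [0.5182, -0.0929, 0.0556]
ft_force: [-3.3, -3.7, 4.6]
tcp_pos: [0.521, -0.0956, 0.0556]
ft_force: [-5.8, -4.3, 4.1]
tcp_pos: [0.5234, -0.0986, 0.0555]
ft_force: [-6.1, -3.6, 5.1]
```

```bash
(python3 -m jog '[[2.0,3.2,0,0,0],[0,0,0,0,0]]'; python3 -m jog '[[1.9,3.4,0,0,0],[0,0,0,0,0]]') | grep -E "pos|ft"; python3 - <<'E'
from h import *
st=read_state();f=np.array(st["ft_force"][:2]);k=np.array(st["tcp_pos"][:2])-[.4923,-.1222]
r=k/np.linalg.norm(k);t=np.array([r[1],-r[0]]);print("rad",f@r,"tan",f@t,"R",np.linalg.norm(k))
E
```

```text
tcp_pos: [0.5252, -0.1011, 0.0555]
ft_force: [-6.8, 0.6, 7.0]
tcp_pos: [0.5267, -0.1036, 0.0555]
ft_force: [-10.9, 9.5, 7.9]
rad -5.046279611373039 tan -13.55603258080913 R 0.039063228119456346
```

```bash
(python3 -m jog '[[-0.6,-0.8,0,0,0],[0,0,0,0,0]]'; python3 -m jog '[[0,0,0,0,40],[0,0,0,0,40],[0,0,0,0,40]]';python3 -m jog '[[0,0,-40,0,40],[0,0,-40,0,40],[0,0,-40,0,60],[0,0,0,0,60],[0,0,0,0,60]]') | grep -E "t:|pos|ft"; python3 - <<'E'
from h import *
import pickle
c=wcam(); pickle.dump(c,open("w5.pkl","wb"));cv2.imwrite("pics/w5.png",cv2.resize(c["color"],(800,600),interpolation=cv2.INTER_CUBIC))
E
```

```text
t: 10.28
tcp_pos: [0.5262, -0.1028, 0.0556]
tcp_rot: [[0.999, -0.035, -0.002], [-0.035, -0.999, 0.002], [-0.002, -0.002, -1.0]]
ft_force: [-9.2, 9.0, 7.3]
t: 10.65
tcp_pos: [0.5268, -0.104, 0.0556]
tcp_rot: [[0.999, -0.036, -0.0], [-0.036, -0.999, -0.0], [-0.0, 0.0, -1.0]]
ft_force: [-0.4, 1.3, -0.3]
t: 11.28
tcp_pos: [0.5264, -0.1039, 0.175]
tcp_rot: [[0.999, -0.036, -0.001], [-0.036, -0.999, 0.0], [-0.001, -0.0, -1.0]]
ft_force: [0.6, -0.1, -0.8]
```

View pics/w5.png

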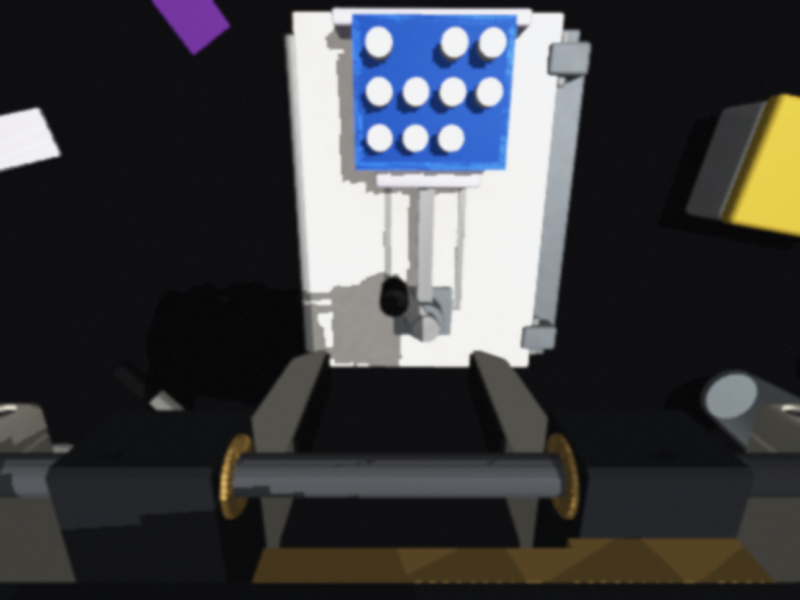

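The view shows the rack against the fence (top edge y≈15), the jaw tight on it (y≈180), the knob let go at (394,296), and the wedge thin end at (38,108)–(60,155). Next I'll work out the move to the wedge.

```bash
python3 - <<'E'
from h import *
import pickle
c=pickle.load(open("w5.pkl","rb")); f=lambda u,v,z:onz(c,(u*.64-.2,v*.64-.2),z)[:2]
for a in [(38,108,.004),(60,155,.004),(357,168,.078),(505,168,.078),(352,15,.078),(517,15,.078),(335,12,.056),(530,12,.056),(378,181,.056),(480,181,.056)]: print(a,f(*a).round(4))
st=read_state(); print(np.round(st["joint_positions"],3))
E
```

```text
(38, 108, 0.004) [0.6646 0.1789]
(60, 155, 0.004) [0.6289 0.1711]
(357, 168, 0.078) [ 0.61   -0.0791]
(505, 168, 0.078) [ 0.6065 -0.177 ]
(352, 15, 0.078) [ 0.6977 -0.0818]
(517, 15, 0.078) [ 0.6942 -0.1808]
(335, 12, 0.056) [ 0.7064 -0.0691]
(530, 12, 0.056) [ 0.7019 -0.1946]
(378, 181, 0.056) [ 0.6006 -0.0915]
(480, 181, 0.056) [ 0.598  -0.1647]
[-0.242 -0.184  1.754 -0.     1.573  1.364]
```

```bash
(python3 -m jog '[[13,-57.2,0,0,60],[13,-57.2,0,0,60],[13,-57.2,0,0,60],[13,-57.2,0,0,60],[13,-57.2,0,0,60]]'; python3 -m jog '[[13,-57.2,0,0,60],[12.6,-57.2,0,0,60],[0,0,0,-10.1,60],[0,0,0,-10.1,60],[0,0,0,-10.1,60]]'; python3 -m jog '[[0,0,0,-10.1,60],[0,0,0,-10.1,60],[0,0,0,-10.1,60],[0,0,0,-10.1,60],[0,0,0,-10.1,60]]'; python3 -m jog '[[0,0,0,-10.1,60],[0,0,0,-10.1,60],[0,0,0,0,60],[0,0,0,0,60]]') | tail -6;  python3 - <<'E'
from h import *
import pickle
c=wcam(); pickle.dump(c,open("w6.pkl","wb"));cv2.imwrite("pics/w6.png",cv2.resize(c["color"],(800,600),interpolation=cv2.INTER_CUBIC))
E
```

```text
t: 13.7
tcp_pos: [0.6312, 0.293, 0.1749]
tcp_rot: [[-0.152, 0.988, -0.001], [0.988, 0.152, -0.0], [-0.0, -0.001, -1.0]]
ft_force: [0.0, -0.2, -0.5]
width: 0.0598
gripper_force: 0.0
```

View pics/w6.png

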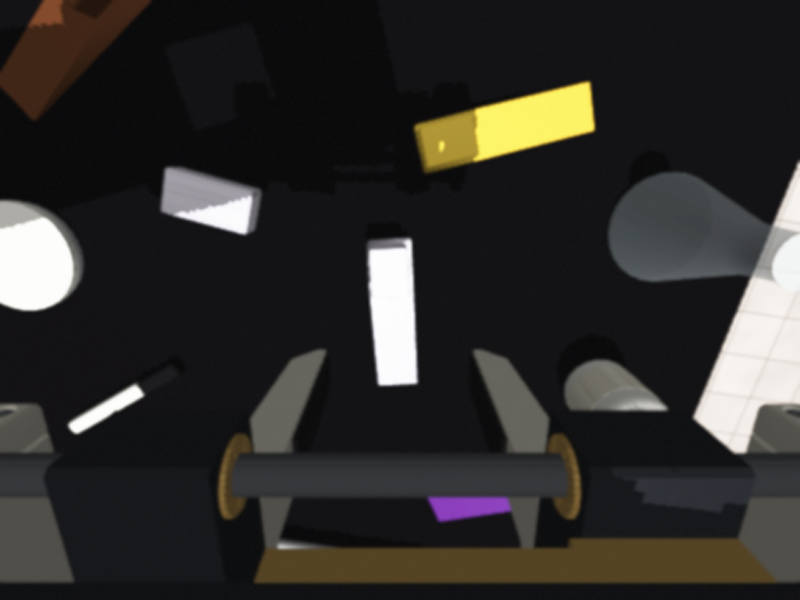

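The wedge shows with its rear face at (369..411, 239), the heel's rear top edge at y≈248 and the thin end at (378,385)–(416,383). The fingers straddle its line.

```bash
python3 - <<'E'
from h import *
import pickle
c=pickle.load(open("w6.pkl","rb")); f=lambda u,v,z:onz(c,(u*.64-.2,v*.64-.2),z)[:2]
g=cv2.cvtColor(c["color"],cv2.COLOR_BGR2HSV).astype(int); m=(g[...,2]>110)&(g[...,1]<60); m[:, :225]=0; m[:,280:]=0; m[:145]=0; m[255:]=0
ys,xs=np.nonzero(m); 
for y in range(148,252,6):
    r=np.nonzero(m[y])[0]
    if len(r): print(y,r.min(),r.max(),end=' | ')
A=[f(378,385,.004),f(416,383,.004)]; B=[f(369,248,.046),f(411,247,.046)]; C=[f(368,240,.0),f(411,238,.0)]
print(np.round([A,B,C],4))
t=sum(A)/2;b=sum(B)/2;d=(t-b)/np.linalg.norm(t-b); print("len",np.linalg.norm(t-b),"dir",d,np.degrees(np.arctan2(d[1],d[0])),"heel",b+.02*d,t-.12*d)
h=(b+.02*d+t-.12*d)/2; st=read_state(); R=np.array(st["tcp_rot"])[:2,:2]; print("tool delta mm",1e3*R.T@(h-np.array(st["tcp_pos"][:2])))
E
```

```text
154 247 263 | 160 236 263 | 166 235 263 | 172 236 264 | 178 236 264 | 184 236 264 | 190 236 264 | 196 237 265 | 202 237 265 | 208 238 265 | 214 239 265 | 220 239 266 | 226 240 266 | 232 240 266 | 238 241 266 | 244 242 266 | [[[0.6288 0.1723]
  [0.6649 0.1801]]

 [[0.6044 0.3122]
  [0.6365 0.3179]]

 [[0.6006 0.3102]
  [0.6378 0.3177]]]
len 0.1413405474258842 dir [ 0.18646319 -0.98246195] -79.25354827202948 heel [0.62421246 0.29543371] [0.62446243 0.29411667]
tool delta mm [ 2.79482461 -6.54833047]
```

```bash
(python3 -m jog '[[2.8,-6.5,45,-2,60],[0,0,45,0,60],[0,0,45,0,60],[0,0,25,0,60],[0,0,13,0,60]]' 30;python3 -m jog '[[0,0,0,0,60]]'; python3 -m jog '[[0,0,0,0,0],[0,0,0,0,0],[0,0,0,0,0],[0,0,0,0,0]]' )
```

```text
t: 14.38
tcp_pos: [0.6239, 0.2945, 0.0011]
tcp_rot: [[-0.188, 0.982, -0.002], [0.982, 0.188, -0.001], [-0.0, -0.002, -1.0]]
ft_force: [0.7, 0.8, -0.0]
width: 0.0603
gripper_force: 0.0
t: 14.5
tcp_pos: [0.6243, 0.2947, 0.0024]
tcp_rot: [[-0.189, 0.982, -0.001], [0.982, 0.189, -0.0], [-0.0, -0.001, -1.0]]
ft_force: [0.0, 0.5, 0.7]
width: 0.0601
gripper_force: 0.0
t: 15.0
tcp_pos: [0.6246, 0.2949, 0.0032]
tcp_rot: [[-0.19, 0.982, 0.0], [0.982, 0.19, 0.0], [0.0, 0.0, -1.0]]
ft_force: [-1.8, -0.3, 3.8]
width: 0.0297
gripper_force: 30.0
```

The heel is gripped (29.7 mm). I'll turn it square with the leveller and slide it towards the gap.

```bash
(python3 -m jog '[[0,0,0,6.4,0],[0,0,0,6.3,0],[-30,-8,0,0,0],[-40,-12,0,0,0],[-40,-12,0,0,0]]'; python3 -m jog '[[-40,0,0,0,0],[-40,0,0,0,0],[0,0,0,0,0],[0,0,0,0,0]]');  python3 - <<'E'
from h import *
import pickle
c=wcam(); pickle.dump(c,open("w7.pkl","wb")); t=read_camera("top"); pickle.dump(t,open("t7.pkl","wb"))
st=read_state();d=np.array(st["tcp_pos"][:2])-[.5808,-.0252];print("lev",d@[-.035,-.9994],d@[.9994,-.035])
a=cv2.resize(t["color"][120:240,250:350],(400,480),interpolation=cv2.INTER_CUBIC);b=cv2.resize(c["color"],(400,300));b=np.vstack([b,np.zeros((180,400,3),np.uint8)])
cv2.imwrite("pics/t7.png",np.hstack([a,b]))
E
```

```text
t: 15.62
tcp_pos: [0.5891, 0.1853, 0.0032]
tcp_rot: [[0.03, 1.0, 0.001], [1.0, -0.03, 0.001], [0.001, 0.001, -1.0]]
ft_force: [1.3, 3.4, 4.7]
width: 0.0297
gripper_force: 30.0
t: 16.12
tcp_pos: [0.5871, 0.1059, 0.0033]
tcp_rot: [[0.031, 1.0, 0.001], [1.0, -0.031, -0.0], [-0.0, 0.001, -1.0]]
ft_force: [-0.3, -3.3, 3.2]
width: 0.0296
gripper_force: 30.0
lev -0.131766240629673 0.0017486978047229753
```

View pics/t7.png

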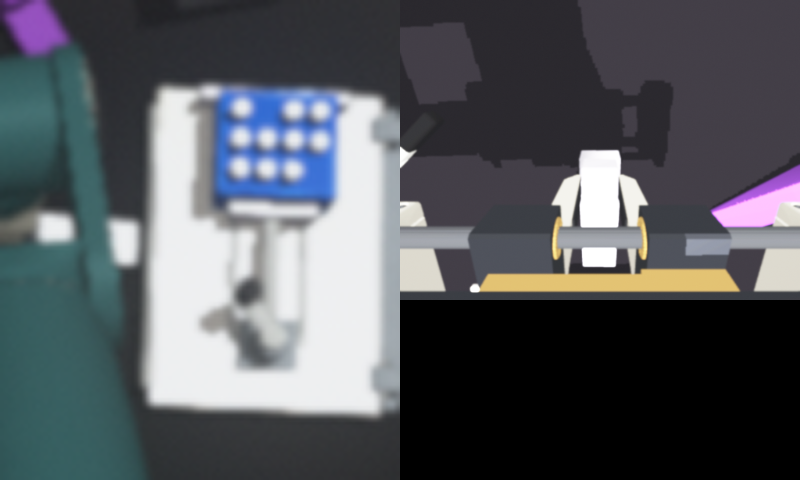

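The wedge is square to the edge, with its thin end at crop (138,245) about 9 mm before the tray edge at (148,245). I'll push in and watch for contact.

```bash
(python3 -m jog '[[-15,-0.5,0,0,0],[-15,0,0,0,0],[-10,0,0,0,0],[0,0,0,0,0]]';for i in 1; do python3 -m jog '[[-4,0,0,0,0],[0,0,0,0,0]]'; python3 -m jog '[[-4,0,0,0,0],[0,0,0,0,0]]'; python3 -m jog '[[-4,0,0,0,0],[0,0,0,0,0]]'; python3 -m jog '[[-4,0,0,0,0],[0,0,0,0,0]]'; done)| grep -E "t:|pos|ft|grip"
```

```text
t: 16.73
tcp_pos: [0.5854, 0.0661, 0.0032]
tcp_rot: [[0.03, 1.0, 0.001], [1.0, -0.03, -0.0], [-0.0, 0.001, -1.0]]
ft_force: [-0.8, -5.2, 6.3]
gripper_force: 30.0
t: 16.98
tcp_pos: [0.5853, 0.0629, 0.0032]
tcp_rot: [[0.029, 1.0, 0.001], [1.0, -0.029, 0.001], [0.001, 0.001, -1.0]]
ft_force: [-0.7, 1.0, 5.9]
gripper_force: 30.0
t: 17.23
tcp_pos: [0.5852, 0.0591, 0.0032]
tcp_rot: [[0.029, 1.0, 0.001], [1.0, -0.029, 0.001], [0.001, 0.001, -1.0]]
ft_force: [0.1, 0.7, 5.9]
gripper_force: 30.0
t: 17.48
tcp_pos: [0.5851, 0.0551, 0.0032]
tcp_rot: [[0.029, 1.0, 0.001], [1.0, -0.029, 0.001], [0.001, 0.001, -1.0]]
ft_force: [0.5, 2.4, 5.5]
gripper_force: 30.0
t: 17.73
tcp_pos: [0.585, 0.052, 0.0032]
tcp_rot: [[0.029, 1.0, 0.001], [1.0, -0.029, 0.002], [0.003, 0.001, -1.0]]
ft_force: [0.2, 8.2, 5.7]
gripper_force: 30.0
```

Contact came at y≈0.054, as predicted. About 19 mm more gives roughly 4 mm of lift.

```bash
(python3 -m jog '[[-4,0,0,0,0],[-4,0,0,0,0],[0,0,0,0,0]]'; python3 -m jog '[[-4,0,0,0,0],[-4,0,0,0,0],[-2,0,0,0,0]]'; python3 -m jog '[[0,0,0,0,0],[0,0,0,0,0],[0,0,0,0,0],[0,0,0,0,0]]' 40)| grep -E "t:|pos|ft|grip"; python3 - <<'E'
from h import *
import pickle
a=pickle.load(open("c0.pkl","rb"))["scene"]; b=read_camera("scene"); 
# image shift of rack's caps/hinge/free edge in scene view between start and now, vs. expected per mm lift
print("expected px for lip 4.4mm", proj(b,[[.5808,-.0252,.022],[.5808,-.0252,.0264]]).round(2).tolist())
# free-edge corner patch tracked
for P in ([.44,-.02,.022],[.72,-.03,.022]):
    u=proj(a,P)[0]; x,y=int(u[0]),int(u[1]); r=11
    g=lambda c:cv2.cvtColor(c["color"],cv2.COLOR_BGR2GRAY).astype(np.float32)[y-r:y+r,x-r:x+r]
    print(P,u.round(1),"shift",cv2.phaseCorrelate(g(a),g(b),cv2.createHanningWindow((2*r,2*r),cv2.CV_32F)))
E
```

```text
t: 18.1
tcp_pos: [0.5848, 0.0442, 0.0032]
tcp_rot: [[0.029, 1.0, 0.001], [1.0, -0.029, 0.003], [0.003, 0.001, -1.0]]
ft_force: [-0.4, 9.2, 5.2]
gripper_force: 30.0
t: 18.48
tcp_pos: [0.5845, 0.0346, 0.0032]
tcp_rot: [[0.029, 1.0, 0.001], [1.0, -0.029, 0.004], [0.004, 0.001, -1.0]]
ft_force: [0.7, 14.4, 5.2]
gripper_force: 30.0
t: 18.98
tcp_pos: [0.5845, 0.0343, 0.0032]
tcp_rot: [[0.029, 1.0, 0.001], [1.0, -0.029, 0.003], [0.003, 0.001, -1.0]]
ft_force: [-0.0, 10.8, 7.0]
gripper_force: 40.0
expected px for lip 4.4mm [[231.37, 195.51], [231.28, 194.91]]
[0.44, -0.02, 0.022] [251.7 167. ] shift ((-53.65268838048951, 47.93888863558658), 0.003930916802750694)
[0.72, -0.03, 0.022] [209.6 226.1] shift ((-0.3997259389395591, -0.683421002123092), 0.9863168348868688)
```

```bash
python3 -c "
from cell import *
s=read_state(); print(s['t'],s['ft_force'],s['width'],s['gripper_force']); print(job_done())"
```

```text
19.025 [-0.05084875 10.41300938  6.42682749] 0.029924925211820542 39.993624687194824
the job is handed in; nothing more can be done
None
```

I handed the job in at 19 s. The rack is clamped against the fence with the crank let go, and the wedge is gripped under the tray edge with an estimated 4–5 mm of lift; the clamping force and the lift were inferred rather than measured, and no verdict came back.

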